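Sort cap-coded cutter tubes into a snap-lid case

ROBOT

A 6-joint arm with a two-finger parallel gripper is mounted at the origin on the work surface; the furniture and walls round the work are solid. World frame = base frame: x ahead of the robot, y to its left, z up, the work surface at z = 0. Lengths are in m, angles in degrees, forces in N, time in s.
With the tool pointing down it reaches from about 0.35 to 0.875 m from the base axis. Payload 4.2 kg.
Tool frame: the origin (TCP) lies on the centre line of the jaws, within the pads' length; the fingertips stand r.tip_extent ahead of it and the grasp point (between the pads) lies 11 mm behind it (r.tip_extent is the distance from the TCP to the fingertips, in m); z points along the fingers, y is the line along which they close (so a half turn about z gives the same grasp; the last joint's range is limited). The gripper opens to 87 mm and grips with 3 to 60 N. Pads are 19 mm wide; open, the fingers measure 117 mm over their backs; the gripper's body (75 mm by 190 mm) begins 51 mm behind the grasp point.
Start: joints at [-49.412, 22.042, 0.453, 0, -68.411, -14.817], TCP at [0.272, -0.563, 0.231] pointing down, gripper open.
Joint ranges: [-179.83, 179.83], [-69.29, 118.12], [-61.27, 80.66], [-181.25, 117.63], [-171.15, -9.14], [-177.46, 177.46]. Speed limits (degrees/s): [159.86, 159.86, 180, 180, 180, 180].

INTERFACE

Orientations are given as a 3x3 rotation matrix whose columns are the frame's x, y, z axes.
In Python, from station import r gives the robot as it stands.
- The arm moves only by the shell command python3 -m jog 'ROWS'. ROWS is text: rows parted by semicolons, each of 5 numbers parted by spaces: the opening, from 0 (shut) to 1 (fully open), then the shift along the world's x, y, z in mm, then the turn about the world's z in degrees. In form: hand dx dy dz roll; .... A call has 1 to 5 rows; each row shifts and turns the commanded pose from where the row before left it; what a row does not reach is not made up. A row lasts 1/8 s, in which the tool goes at most 62.5 mm and 10.7 degrees, less where a joint would pass 70% of its speed; a pose out of reach is approached as far as the arm can. A call is refused whole if a number of a shift passes 62.5 or a number of a turn 10.7, either way. A call with a gripper value outside its range is refused whole. The fingers move at their own pace and stop on an object; the grip force is fixed at half the most. Time passes only in rows, so rows that do not move let the fingers close. It gives the time, the measured TCP pose, the force, the opening and the grip force at its end, in the units of the state.
- r.sense(): the state, without advancing time (a new reading comes with each control period).
- r.capture(name): name is "scene" or "top" or "wrist"; returns a dict with "pixels" (420x560x3 uint8, red, green, blue), "fovy" (degrees; the focal length in pixels is half the picture's height over the tangent of half this angle, whatever the lens; pixels are square), "cx", "cy" (the principal point, pixels), "origin" and "orientation" of the camera in the world; the wrist camera has in their place "T_tool_cam" (4x4, takes a point from camera to tool coordinates, whose origin is the TCP and whose axes are the flange's). Camera axes: x right, y down, z forward; pixel columns grow to the right and rows downward; lengths in m; the calibration is good to about 2 mm. The wrist camera is an equidistant fisheye: a pixel r from the principal point sees the ray r / f radians off the axis. A picture is of the moment at which its call begins: read the wrist's pose just before it. There is no depth.
- r.finish_job(): hands the job in; it is judged then, once.
The state is a dict: "time_s": time; "joints": joint angles; "joint_velocities": joint speeds; "effort": joint torques, N m; "tcp_pos": TCP position; "ee_rot": TCP orientation; "wrist_force": force on the tool from outside, world axes, zero at the start; "moment": the same for the moment, N m; "gripper_width": opening from 0.0 (shut) to 1.0 (fully open); "gripper_force": force on a finger pad.
Only numpy, scipy, OpenCV 4.12 (cv2) and the standard library are available. Lean on these libraries where they do the work, as an engineer would, in place of code of your own. Each camera call takes 0.05 s, during which the arm holds its last target. There are 200 camera calls.

TASK

Sort the two cutter tubes into the case: each goes into the compartment of its cap's colour, standing upright on its foot with the cap on top (the red-capped one has been left standing upside down on its cap). Then press the case's hinged lid shut until it snaps past its catch. The cutters inside are brittle, so lay and stand the tubes down without letting them topple or tumble, and leave the tape measure and the pliers where they lie.

Things in the scene. Friction and masses are not known exactly. Their poses are not given: they have to be found in the camera images.
- red_tube: square white plastic cutter tube, 32 x 32 x 110 mm, 0.15 kg, the 34 mm at one end is its red cap (same 32 mm width). Origin: centre of the foot, the end face away from the cap; its z axis points from foot to cap, x and y are normal to its flat sides. It starts standing upside down on its cap (z axis down, origin at the top).
- blue_tube: square white plastic cutter tube, 32 x 32 x 110 mm, 0.15 kg, the 34 mm at one end is its blue cap (same 32 mm width). Origin: centre of the foot, the end face away from the cap; its z axis points from foot to cap, x and y are normal to its flat sides. It starts standing upright, cap on top.
- red_insert: red open-topped plastic insert in the case, the compartment for the red-capped tube: 128 (x) x 82 (y) x 71 mm outside, walls and floor 3 mm, rim level 76 mm above the bench. Origin: centre of its underside, 5 mm above the bench; x points to the lid's hinge, z up. The two inserts sit side by side along y, 86 mm between centres, and may be either way round.
- blue_insert: blue open-topped plastic insert in the case, the compartment for the blue-capped tube: 128 (x) x 82 (y) x 71 mm outside, walls and floor 3 mm, rim level 76 mm above the bench. Origin: centre of its underside, 5 mm above the bench; x points to the lid's hinge, z up. The two inserts sit side by side along y, 86 mm between centres, and may be either way round.
- case: grey storage case fixed to the bench, 140 (x) x 180 (y) mm, rim 75 mm high, walls 4 mm, holding the two inserts. Origin: centre of its underside on the bench; x points from its front to the hinge at the back, z up. A sprung bar in the middle of its front is the lid's catch.
- lid (a joint): hinge angle of the case's black lid: 0 = fully shut, grows as it opens, 1.57 = standing vertical, at most 1.9. The lid is a hollow hood 52 mm deep, 140 mm long, 180 mm wide (shut, its top is 128 mm above the bench); its stiff hinge stays where it is left. A 60 mm wide tab on its front meets the catch at about 0.09 rad; pushing it past takes some 10 to 15 N.
- lid_hinge (a point): a point on the lid's hinge line: middle of the case's back rim, 75 mm above the bench. The hinge line runs along the case's y.
- lid_front (a point): middle of the front edge of the lid's outer top face, 140 mm from the hinge along the lid and 53 mm off the rim plane; moves with the lid.
- tape_measure: yellow and black tape measure, 39 x 84 x 66 mm, a bystander. Origin: centre of its underside.
- pliers: red-handled pliers lying flat, 61 x 196 x 17 mm, a bystander. Origin: centre of its underside.

How it is judged (in metres and radians):
On the way:
1. both tubes stand upright, cap on top and let go, on the floors of the compartments of their colour, while the lid is still open (x of red_tube in the frame of red_insert between -0.06 and 0.06 m and y of red_tube in the frame of red_insert between -0.037 and 0.037 m and z of red_tube in the frame of red_insert below 0.012 m and angle between each of red_tube, blue_tube's own z axis and vertical below 0.12 rad and contact force between each of red_tube, blue_tube and the fingers below 0.2 N and linear speed of each of red_tube, blue_tube below 0.03 m/s and x of blue_tube in the frame of blue_insert between -0.06 and 0.06 m and y of blue_tube in the frame of blue_insert between -0.037 and 0.037 m and z of blue_tube in the frame of blue_insert below 0.012 m and value of joint lid above 0.5 rad), for 0.2 s.
At the end, for the whole second after the job is handed in: Each tube stands in the insert of its cap's colour, foot within 12 mm of the insert's underside, cap up, within 0.12 rad of vertical, at rest and not touched by the fingers; the lid is shut past its catch (joint under 0.03 rad) (x of red_tube in the frame of red_insert between -0.06 and 0.06 m and y of red_tube in the frame of red_insert between -0.037 and 0.037 m and z of red_tube in the frame of red_insert below 0.012 m and angle between each of red_tube, blue_tube's own z axis and vertical below 0.12 rad and contact force between each of red_tube, blue_tube and the fingers below 0.2 N and linear speed of each of red_tube, blue_tube below 0.03 m/s and x of blue_tube in the frame of blue_insert between -0.06 and 0.06 m and y of blue_tube in the frame of blue_insert between -0.037 and 0.037 m and z of blue_tube in the frame of blue_insert below 0.012 m and value of joint lid below 0.03 rad).
It fails at once if a tube topples or tumbles (turns faster than 9 rad/s) (angular speed of any of red_tube, blue_tube above 9 rad/s).
It fails at once if the tape measure or the pliers are moved more than 40 mm (distance of any of tape_measure, pliers from where it was at the start of the episode above 0.04 m).
It also fails if it takes over 72 s, if anything falls off the work surface, if the arm or the gripper's body presses on something with over 40 N, if the wrist force passes 120 N, or if a joint passes its speed limit or range.

## Working session

There is one attempt and no reset: what is moved stays moved. The work goes in short steps, Python scripts to look and compute and a shell command to move; the robot and the scene stay as the last step left them, time stands still between calls to the robot, and variables do not carry over. Pictures are saved under pics/ and viewed, at most 10 in all, crops included, and the job is handed in when it is done.

```bash
mkdir -p pics; ls; python3 - <<'E'
from station import r
import cv2,numpy as np
s=r.sense();print(s['tcp_pos'],s['ee_rot'],r.tip_extent,s['gripper_width'])
for n in('scene','top'):
    c=r.capture(n);cv2.imwrite(f'pics/{n}0.png',c['pixels'][:,:,::-1]);np.savez(f'pics/{n}0',**c)
    print(n,c['fovy'],c['cx'],c['cy'],c['origin'],c['orientation'])
c=r.capture('wrist');cv2.imwrite('pics/w0.png',c['pixels'][:,:,::-1]);print(c['fovy'],c['cx'],c['cy'],c['T_tool_cam'])
E
```

```text
pics
[ 0.27147987 -0.56230554  0.22945853] [[-9.00624088e-01 -4.34597671e-01 -1.05676123e-03]
 [-4.34598941e-01  9.00622025e-01  1.93094933e-03]
 [ 1.12556359e-04  2.19832679e-03 -9.99997577e-01]] 0.008 1.0025837001667472
scene 42.63022186582319 275.6274621927253 205.86886727894242 [-0.24938836  0.5579705   1.2349316 ] [[-0.62370324 -0.59439933  0.50762556]
 [-0.78161226  0.46698453 -0.4135308 ]
 [ 0.00874915 -0.65468686 -0.75584957]]
top 56.45717876153728 277.97235886421885 205.8302615074354 [ 0.45813655 -0.04966958  0.95413834] [[ 0.00264094 -0.9981985   0.05993987]
 [-0.99993849 -0.00199033  0.01091156]
 [-0.0107726  -0.059965   -0.99814235]]
65.70646984690485 285.12804557051305 214.9226364292274 [[-4.86487096e-05 -9.61959764e-01 -2.73191160e-01  7.66881912e-02]
 [ 9.99999858e-01  9.81330533e-05 -5.23621451e-04  3.67357208e-04]
 [ 5.30511850e-04 -2.73191146e-01  9.61959623e-01 -1.54729025e-01]
 [ 0.00000000e+00  0.00000000e+00  0.00000000e+00  1.00000000e+00]]
```

View pics/scene0.png

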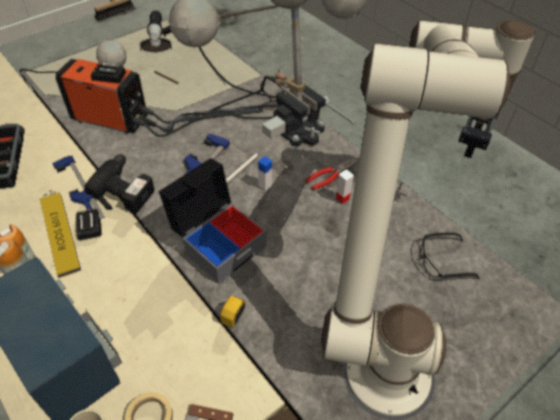

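View pics/top0.png

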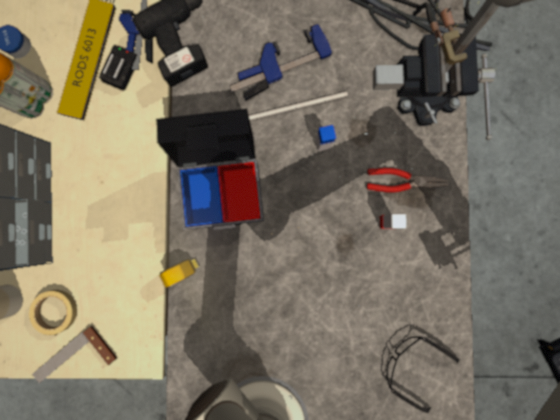

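```bash
cat > h.py <<'E'
import numpy as np,cv2
def ray(c,u,v):
    f=210/np.tan(np.radians(float(c['fovy'])/2)); R=np.array(c['orientation'])
    return np.array(c['origin']),R@np.array([(u-c['cx'])/f,(v-c['cy'])/f,1.])
def onz(c,u,v,z):
    o,d=ray(c,u,v); return o+d*(z-o[2])/d[2]
def tri(c1,p1,c2,p2):
    o1,d1=ray(c1,*p1);o2,d2=ray(c2,*p2)
    t=np.linalg.lstsq(np.c_[d1,-d2],o2-o1,rcond=None)[0]
    a,b=o1+t[0]*d1,o2+t[1]*d2; return (a+b)/2,np.linalg.norm(a-b)
def mask(c,kind):
    p=c['pixels'].astype(int);R,G,B=p[...,0],p[...,1],p[...,2]
    m={'red':(R>90)&(R>2*G)&(R>2*B),'blue':(B>90)&(B>1.6*R)&(B>1.2*G),'white':(p.min(2)>170)}[kind]
    return m.astype(np.uint8)
def blobs(c,kind,amin=25):
    cs,_=cv2.findContours(mask(c,kind),cv2.RETR_EXTERNAL,cv2.CHAIN_APPROX_NONE)
    return [(cv2.contourArea(k),cv2.minAreaRect(k),k) for k in cs if cv2.contourArea(k)>amin]
E
python3 - <<'E'
from h import *
for n in('top','scene'):
    c=dict(np.load(f'pics/{n}0.npz'))
    for k in('red','blue','white'):
        for a,rc,ct in blobs(c,k): print(n,k,a,np.round(rc[0],1),np.round(rc[1],1),round(rc[2],1))
    img=c['pixels'][:,:,::-1]
    if n=='top':
        A=cv2.resize(img[100:240,150:290],(400,400),interpolation=2);B=cv2.resize(img[110:250,300:440],(400,400),interpolation=2)
    else: 
        C=cv2.resize(img[130:290,150:375],(800,569),interpolation=2)
cv2.imwrite('pics/cropT.png',np.hstack([A,B]));cv2.imwrite('pics/cropS.png',C)
E
```

```text
top red 247.0 [388.5 187.5] [ 9. 43.] 90.0
top red 220.5 [389.7 171.8] [41.5  8.8] 6.2
top red 1643.0 [238.5 191.5] [57.2 36.8] 84.1
top blue 1866.0 [200.3 196. ] [57.2 36.2] 84.3
top blue 216.5 [327.3 133.7] [16.7 15. ] 77.5
top blue 98.5 [249.5  71.6] [ 5.4 22.8] 70.0
top blue 413.5 [268.8  61.7] [35.5 15.7] 72.3
top blue 32.5 [129.7  41.8] [ 3.3 14.1] 7.1
top blue 365.5 [ 9.5 37.5] [23. 19.] 90.0
top blue 257.5 [320.  40.] [30.4 10.7] 63.4
top blue 66.5 [129.1  25.1] [16.4  7.2] 56.3
top white 186.0 [292.9 405.3] [32.   9.6] 69.0
top white 166.5 [398.5 220.5] [13. 13.] 90.0
top white 62.0 [297.  105.5] [ 1.8 96.8] 76.1
top white 68.0 [183.5  56.5] [13.  12.1] 63.4
scene red 1031.0 [236.5 225.9] [45.3 27.4] 40.2
scene red 38.5 [342.7 198.3] [12.2  9.6] 4.8
scene red 112.0 [325.8 181.2] [ 6.7 28.8] 56.3
scene red 106.0 [318.9 173.2] [ 6.3 28.1] 66.5
scene red 25.5 [  5.6 138.9] [ 3.4 11.3] 81.9
scene red 2447.0 [95.  96.6] [80.4 50.5] 70.6
scene blue 440.5 [209.5 245.6] [45.6 22.1] 40.6
scene blue 50.0 [ 79.2 194.7] [15.6  7.4] 16.7
scene blue 35.5 [ 63.9 160.7] [ 3.9 15.2] 68.2
scene blue 120.0 [265.7 163.2] [14.4 12.5] 56.3
scene blue 78.5 [191.3 161.8] [12.7  9.2] 45.0
scene blue 72.0 [217.5 139.5] [20.2  5.1] 18.4
scene white 715.0 [404.4 398.1] [26.5 61.3] 62.4
scene white 41.0 [438.5 340.5] [ 3. 25.] 0.0
scene white 658.0 [350.1 331.1] [39.8 24.3] 9.2
scene white 29.5 [  4.2 230.9] [4.5 8.5] 63.4
scene white 58.5 [136.  186.1] [ 8.6 14.5] 29.7
scene white 65.5 [346.3 174.8] [9.9 7.8] 45.0
scene white 32.0 [241.4 166.8] [ 1.7 36.1] 48.7
scene white 1720.5 [467.1  67.3] [76.3 29.1] 7.1
scene white 1262.0 [399.5  61. ] [51.9 27. ] 6.7
scene white 218.5 [481.   35.1] [23.1 11.9] 6.0
scene white 110.5 [452.   30.5] [11. 16.] 90.0
scene white 101.5 [428.5  28. ] [12. 15.] 90.0
```

View pics/cropT.png

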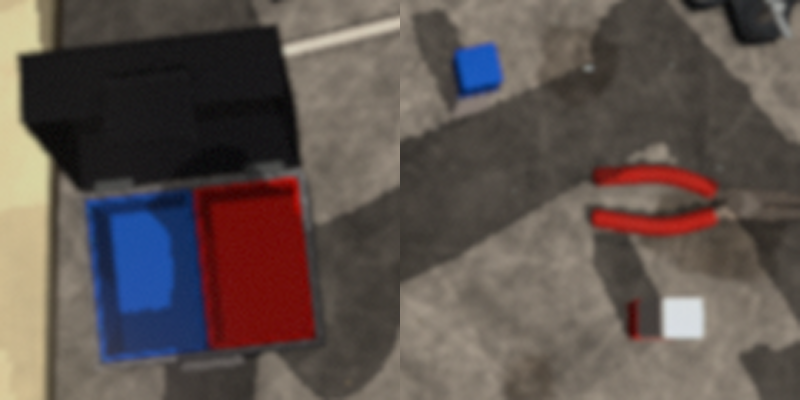

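View pics/cropS.png

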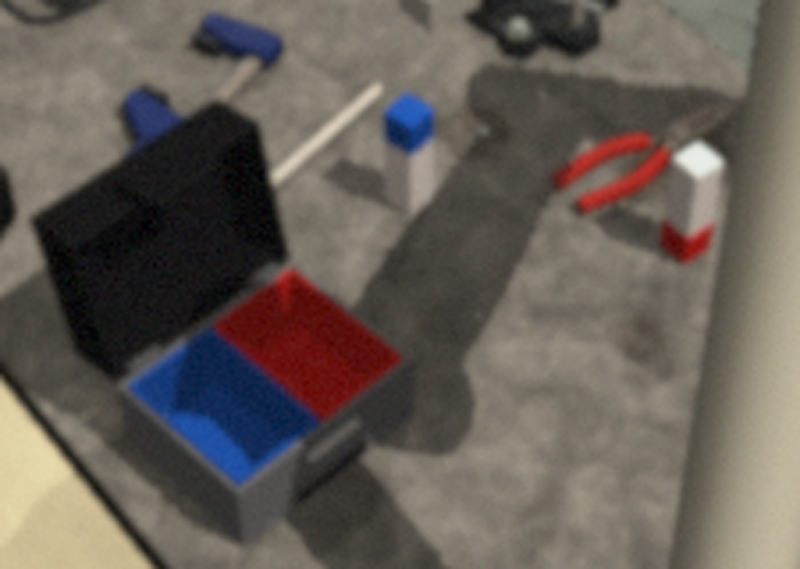

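```bash
python3 - <<'E'
from h import *
t=dict(np.load('pics/top0.npz'));s=dict(np.load('pics/scene0.npz'))
T=lambda x,y:(150+x/2.857-.0,100+y/2.857); T2=lambda x,y:(300+(x-400)/2.857,110+y/2.857); S=lambda x,y:(150+x/3.556,130+y/3.556)
print('red top tri',tri(t,(398.9,221),s,S(697,160)),onz(t,398.9,221,.11))
print('blue top tri',tri(t,T2(477,66),s,S(410,107)),onz(t,*T2(477,66),.11))
P=lambda n,c,q,z:print(n,np.round(onz(c,*q,z)[:2],4))
for n,q in dict(bTL=(85,198),rTR=(298,178),rBR=(315,345),bBL=(105,360),mid_t=(195,187),mid_b=(208,350)).items():P(n,t,T(*q),.076)
for n,a,b in(('hinge-right',(298,178),(292,270)),('front right',(315,345),(402,357)),('front mid',(208,350),(320,417)),('left back',(85,198),(125,384))): print(n,np.round(tri(t,T(*a),s,S(*b))[0],4))
print('lid top corners',tri(t,T(20,55),s,S(35,222)),tri(t,T(278,28),s,S(250,120)))
for q in((663,298),(703,298),(703,339),(661,338)):P('redc',t,T2(*q),.11)
for q in((455,48),(495,42),(502,84),(463,93)):P('bluec',t,T2(*q),.11)
P('pl end',t,T2(595,175),.015);P('pl end2',t,T2(592,215),.015);P('pl grip',t,T2(715,215),.015)
P('redtube base cap',t,T2(631,318),.0)
P('tape',t,(198,262),.06);P('tape',t,(162,282),.06);P('edge',t,(167,300),0);P('edge',t,(470,300),0)
P('tape s',s,(231,310),.06);P('rods',t,(348,94),0);
E
```

```text
red top tri (array([ 0.4778613 , -0.30193201,  0.10038137]), np.float64(0.0033797886581357142)) [ 0.47667657 -0.30050862  0.11      ]
blue top tri (array([ 0.66860166, -0.14739692,  0.10752759]), np.float64(0.00039582368282410635)) [ 0.66812281 -0.14696738  0.11      ]
bTL [0.5934 0.1829]
rTR [0.6096 0.0138]
rBR [ 4.772e-01 -4.000e-04]
bBL [0.465  0.1649]
mid_t [0.6023 0.0956]
mid_b [0.4731 0.0838]
hinge-right [0.6124 0.0155 0.065 ]
front right [0.4797 0.0026 0.0735]
front mid [0.4748 0.0863 0.0711]
left back [0.595  0.1853 0.0688]
lid top corners (array([0.67400236, 0.19766286, 0.19390956]), np.float64(0.0026130387685861477)) (array([0.68755851, 0.01200826, 0.18028307]), np.float64(0.026761763258053378))
redc [ 0.491  -0.2861]
redc [ 0.4911 -0.3161]
redc [ 0.4603 -0.3156]
redc [ 0.461  -0.2841]
bluec [ 0.6821 -0.1302]
bluec [ 0.6867 -0.1608]
bluec [ 0.6542 -0.166 ]
bluec [ 0.6472 -0.1362]
pl end [ 0.5985 -0.257 ]
pl end2 [ 0.5646 -0.2541]
pl grip [ 0.5647 -0.3573]
redtube base cap [ 0.4782 -0.2895]
tape [0.3834 0.1417]
tape [0.338 0.223]
edge [0.287  0.2283]
edge [ 0.2903 -0.5   ]
tape s [0.3417 0.2143]
rods [ 0.7938 -0.2123]
```

Both views agree: the case sits at about (0.536, 0.090) with a yaw of about 6°, and the red insert is on the -y side. The blue tube is at (0.668, -0.147) with a yaw of about 8°. The red tube is at (0.477, -0.301) with a yaw of about 0°, white foot up. The lid is open at about 100°. I'll take the blue tube first.

```bash
python3 -m jog '1 40 42 0 -1.7;1 40 42 0 -1.7;1 40 42 0 -1.7;1 40 42 0 -1.7;1 40 42 0 -1.7' >/dev/null; python3 -m jog '1 40 42 0 -1.7;1 40 42 0 -1.7;1 40 41 0 -1.8;1 39 41 0 -1.8;1 37 39 0 -1.8'; python3 -m jog '1 0 0 0 0;1 0 0 0 0'
cat >> h.py <<'E'
def wray(c,s,u,v):
    f=210/np.tan(np.radians(float(c['fovy'])/2)); a=np.array([u-c['cx'],v-c['cy']]);q=np.linalg.norm(a);th=q/f
    d=np.array([*(a/max(q,1e-9)*np.sin(th)),np.cos(th)]);T=np.array(c['T_tool_cam']);R=np.array(s['ee_rot'])
    return np.array(s['tcp_pos'])+R@T[:3,3],R@T[:3,:3]@d
def wz(c,s,u,v,z):
    o,d=wray(c,s,u,v);return o+d*(z-o[2])/d[2]
E
python3 - <<'E'
from h import *
from station import r
s=r.sense();c=r.capture('wrist');cv2.imwrite('pics/w1.png',c['pixels'][:,:,::-1])
print(s['tcp_pos'],np.degrees(np.arctan2(s['ee_rot'][1,1],s['ee_rot'][0,1])) if hasattr(s['ee_rot'],'shape') else s['ee_rot'],np.round(s['joints'],1))
for k in('blue','white','red'):
  for a,rc,ct in blobs(c,k,80):
    print(k,a,np.round(rc[0]),np.round(wz(c,s,*rc[0],.11),4),[tuple(np.round(wz(c,s,*p,.11)[:2],3)) for p in cv2.boxPoints(rc)])
E
```

```text
time_s: 1.4
tcp_pos: [0.6687, -0.1462, 0.2301]
ee_rot: [[-0.989, -0.147, -0.001], [-0.147, 0.989, 0.0], [0.001, 0.0, -1.0]]
wrist_force: [0.6, -0.6, 0.3]
gripper_width: 0.999
gripper_force: 0.0
time_s: 1.65
tcp_pos: [0.6673, -0.1478, 0.2299]
ee_rot: [[-0.989, -0.148, -0.002], [-0.148, 0.989, 0.0], [0.002, 0.0, -1.0]]
wrist_force: [0.0, 0.3, 0.1]
gripper_width: 0.999
gripper_force: 0.0
[ 0.66727824 -0.14780431  0.22985224] 98.49773430172598 [  1.   27.9   9.7  -0.  -71.9 -82.5]
blue 1409.0 [287. 210.] [ 0.6636 -0.1467  0.11  ] [(np.float64(0.649), np.float64(-0.166)), (np.float64(0.642), np.float64(-0.136)), (np.float64(0.679), np.float64(-0.127)), (np.float64(0.686), np.float64(-0.158))]
blue 572.0 [547. 125.] [0.5292 0.1127 0.11  ] [(np.float64(0.537), np.float64(0.079)), (np.float64(0.51), np.float64(0.098)), (np.float64(0.52), np.float64(0.152)), (np.float64(0.549), np.float64(0.129))]
blue 998.5 [537. 129.] [0.5368 0.0988 0.11  ] [(np.float64(0.601), np.float64(0.076)), (np.float64(0.487), np.float64(0.06)), (np.float64(0.464), np.float64(0.132)), (np.float64(0.589), np.float64(0
[... 581 characters left out ...]
589), np.float64(-0.228)), (np.float64(0.606), np.float64(-0.23))]
red 969.5 [169.  84.] [ 0.5671 -0.2646  0.11  ] [(np.float64(0.576), np.float64(-0.305)), (np.float64(0.557), np.float64(-0.307)), (np.float64(0.558), np.float64(-0.228)), (np.float64(0.575), np.float64(-0.226))]
red 6821.0 [483. 118.] [0.5459 0.0238 0.11  ] [(np.float64(0.609), np.float64(-0.003)), (np.float64(0.495), np.float64(-0.016)), (np.float64(0.473), np.float64(0.059)), (np.float64(0.598), np.float64(0.074))]
red 134.5 [185.  21.] [ 0.5088 -0.2593  0.11  ] [(np.float64(0.512), np.float64(-0.28)), (np.float64(0.487), np.float64(-0.257)), (np.float64(0.505), np.float64(-0.239)), (np.float64(0.529), np.float64(-0.262))]
```

View pics/w1.png

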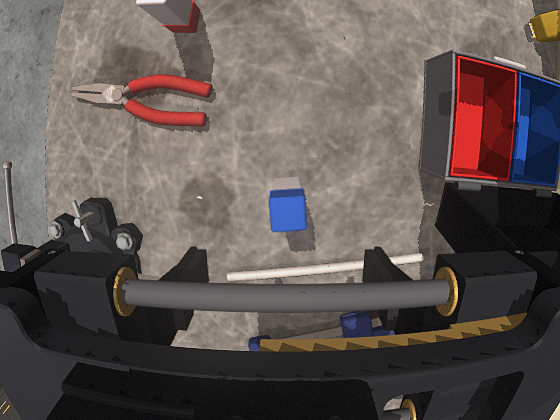

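```bash
python3 -m jog '1 0 0 -50 0;1 0 0 -50 0;1 0 0 -40 0;1 0 0 -13 0;1 0 0 0 0'; python3 -m jog '0.2 0 0 0 0;0.2 0 0 0 0;0.2 0 0 0 0;0.2 0 0 0 0'
python3 - <<'E'
from h import *
t=dict(np.load('pics/top0.npz'))
im=cv2.imread('pics/w1.png')
from station import r
s=r.sense();c=r.capture('wrist')
s['tcp_pos']=np.array([0.66727824,-0.14780431,0.22985224]);a=np.radians(98.4977);s['ee_rot']=np.array([[-np.sin(a),np.cos(a),0],[np.cos(a),np.sin(a),0],[0,0,-1]])
s['ee_rot'][:,0]=np.cross(s['ee_rot'][:,1],[0,0,-1])
T=lambda x,y:(150+x/2.857,100+y/2.857)
for n,q,w in(('rTR',(298,178),(450,179)),('rBR',(315,345),(455,54)),('mb',(207,351),(519,71)),('mt',(194,188),(516,181))):
    o1,d1=ray(t,*T(*q));o2,d2=wray(c,s,*w);k=np.linalg.lstsq(np.c_[d1,-d2],o2-o1,rcond=None)[0]
    print(n,np.round(wz(c,s,*w,.076)[:2],4),'tri',np.round((o1+k[0]*d1+o2+k[1]*d2)/2,4))
E
```

```text
time_s: 2.33
tcp_pos: [0.6675, -0.1488, 0.0778]
ee_rot: [[-0.989, -0.147, -0.0], [-0.147, 0.989, -0.0], [0.0, -0.0, -1.0]]
wrist_force: [-0.2, -0.2, -0.1]
gripper_width: 0.999
gripper_force: 0.0
time_s: 2.82
tcp_pos: [0.6679, -0.1477, 0.078]
ee_rot: [[-0.989, -0.147, 0.001], [-0.147, 0.989, 0.0], [-0.001, -0.0, -1.0]]
wrist_force: [0.2, -0.5, -0.2]
gripper_width: 0.625
gripper_force: 0.0
rTR [0.6139 0.0187] tri [0.6109 0.0138 0.0831]
rBR [4.828e-01 3.000e-04] tri [0.4792 0.0014 0.0709]
mb [0.4727 0.0888] tri [0.4733 0.0846 0.0803]
mt [0.5983 0.1116] tri [0.5979 0.0927 0.0975]
```

```bash
python3 -m jog '0.2 0 0 0 0;0.2 0 0 0 0;0.2 0 0 0 0;0.2 0 0 0 0;0.2 0 0 0 0'; python3 -m jog '0.2 0 0 30 0;0.2 0 0 50 0;0.2 -40 0 40 -1;0.2 -50 0 0 -1;0.2 -46 5 0 -0.5'; python3 -m jog '0.2 0 45 0 0;0.2 0 50 0 0;0.2 0 50 0 0;0.2 0 50 0 0;0.2 0 50 0 0';python3 -m jog '0.2 0 30 0 0;0.2 0 0 0 0;0.2 0 0 0 0'
python3 - <<'E'
from h import *
from station import r
c=r.capture('wrist');d=r.capture('top');cv2.imwrite('pics/p1.png',np.hstack([cv2.resize(c['pixels'],(400,300)),cv2.resize(d['pixels'][90:270,120:360],(400,300))])[:,:,::-1])
E
```

```text
time_s: 3.5
tcp_pos: [0.6677, -0.1477, 0.0775]
ee_rot: [[-0.989, -0.147, -0.0], [-0.147, 0.989, 0.0], [0.0, 0.0, -1.0]]
wrist_force: [1.1, 1.0, -0.8]
gripper_width: 0.369
gripper_force: 29.6
time_s: 4.12
tcp_pos: [0.5298, -0.1428, 0.1976]
ee_rot: [[-0.995, -0.103, -0.0], [-0.103, 0.995, 0.001], [-0.0, 0.001, -1.0]]
wrist_force: [0.1, 0.3, -1.6]
gripper_width: 0.369
gripper_force: 29.6
time_s: 4.75
tcp_pos: [0.5311, 0.1036, 0.1973]
ee_rot: [[-0.995, -0.104, -0.001], [-0.104, 0.995, -0.0], [0.001, -0.0, -1.0]]
wrist_force: [1.6, -0.1, -1.1]
gripper_width: 0.366
gripper_force: 29.6
time_s: 5.12
tcp_pos: [0.5313, 0.1317, 0.1971]
ee_rot: [[-0.995, -0.104, -0.001], [-0.104, 0.995, -0.001], [0.001, -0.0, -1.0]]
wrist_force: [0.9, -0.1, -2.1]
gripper_width: 0.369
gripper_force: 29.6
```

View pics/p1.png

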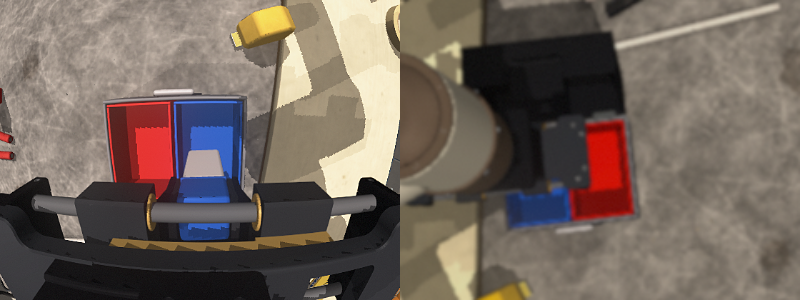

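```bash
python3 -m jog '0.2 0 0 -40 0;0.2 0 0 -40 0;0.2 0 0 -20 0;0.2 0 0 -5 0;0.2 0 0 -3 0'; python3 -m jog '0.2 0 0 -2 0;0.2 0 0 -1 0;0.2 0 0 0 0';  python3 -m jog '0.2 0 0 -1 0;0.2 0 0 0 0;0.2 0 0 0 0'
```

```text
time_s: 5.85
tcp_pos: [0.5324, 0.1319, 0.0901]
ee_rot: [[-0.995, -0.103, 0.001], [-0.103, 0.995, 0.0], [-0.001, 0.0, -1.0]]
wrist_force: [0.7, 1.3, -1.5]
gripper_width: 0.366
gripper_force: 29.6
time_s: 6.22
tcp_pos: [0.5319, 0.1323, 0.087]
ee_rot: [[-0.995, -0.104, 0.001], [-0.104, 0.995, 0.0], [-0.001, 0.0, -1.0]]
wrist_force: [0.1, -0.6, -1.7]
gripper_width: 0.365
gripper_force: 29.6
time_s: 6.6
tcp_pos: [0.5317, 0.1322, 0.0856]
ee_rot: [[-0.995, -0.104, -0.0], [-0.104, 0.995, -0.0], [0.0, -0.0, -1.0]]
wrist_force: [-0.4, 0.3, -2.0]
gripper_width: 0.365
gripper_force: 29.6
```

```bash
python3 -m jog '0.2 0 0 -1 0;0.2 0 0 0 0;0.46 0 0 0 0;0.46 0 0 0 0;0.46 0 0 0 0'; python3 -m jog '0.46 0 0 10 0;0.46 0 0 40 0;0.46 0 0 50 0;0.46 0 0 40 0;0.46 0 0 0 0'; python3 -m jog '1 -7 -54 0 10.5;1 -7 -54 0 10.5;1 -7 -54 0 10.5;1 -7 -54 0 10.5;1 -7 -54 0 10.5' >/dev/null; python3 -m jog '1 -7 -54 0 10.5;1 -7 -54 0 10.5;1 -6 -55 0 10.5;1 0 0 0 0;1 0 0 0 0'
python3 - <<'E'
from h import *
from station import r
s=r.sense();c=r.capture('wrist');t=r.capture('top')
for k in('white',):
  for a,rc,ct in blobs(c,k,80):
    print(k,a,np.round(rc[0]),np.round(wz(c,s,*rc[0],.11),4),[tuple(np.round(wz(c,s,*p,.11)[:2],4)) for p in cv2.boxPoints(rc)])
print(s['joints'])
cv2.imwrite('pics/p2.png',np.hstack([cv2.resize(c['pixels'],(400,300)),cv2.resize(t['pixels'][90:270,120:360],(400,300))])[:,:,::-1])
E
```

```text
time_s: 7.22
tcp_pos: [0.5318, 0.1322, 0.0843]
ee_rot: [[-0.995, -0.104, -0.0], [-0.104, 0.995, -0.0], [0.0, -0.0, -1.0]]
wrist_force: [0.4, -0.2, 0.2]
gripper_width: 0.457
gripper_force: 0.0
time_s: 7.85
tcp_pos: [0.5337, 0.133, 0.2292]
ee_rot: [[-0.994, -0.104, 0.009], [-0.104, 0.995, 0.004], [-0.009, 0.003, -1.0]]
wrist_force: [0.0, -1.1, 0.0]
gripper_width: 0.464
gripper_force: 0.0
time_s: 9.1
tcp_pos: [0.4791, -0.284, 0.2238]
ee_rot: [[-0.059, -0.998, -0.002], [-0.998, 0.059, 0.001], [-0.001, 0.002, -1.0]]
wrist_force: [0.3, 0.9, 0.1]
gripper_width: 0.999
gripper_force: 0.0
white 192.0 [ 10. 413.] [1.0415 0.0888 0.11  ] [(np.float64(1.1153), np.float64(0.1173)), (np.float64(1.0511), np.float64(0.0613)), (np.float64(0.9796), np.float64(0.0655)), (np.float64(1.0336), np.float64(0.1184))]
white 214.5 [ 16. 213.] [ 0.7796 -0.3031  0.11  ] [(np.float64(0.7995), np.float64(-0.3171)), (np.float64(0.7618), np.float64(-0.3191)), (np.float64(0.7613), np.float64(-0.2896)), (np.float64(0.7994), np.float64(-0.286))]
white 1156.0 [287. 197.] [ 0.4752 -0.2989  0.11  ] [(np.float64(0.4902), np.float64(-0.3137)), (np.float64(0.4603), np.float64(-0.3138)), (np.float64(0.4598), np.float64(-0.2837)), (np.float64(0.4905), np.float64(-0.2836))]
white 88.0 [ 4. 41.] [ 0.7737 -0.4987  0.11  ] [(np.float64(0.7815), np.float64(-0.4873)), (np.float64(0.7811), np.float64(-0.516)), (np.float64(0.7664), np.float64(-0.5102)), (np.float64(0.767), np.float64(-0.4822))]
[-1.39971993e+01  1.57758970e+01 -9.77173745e+00 -2.95752794e-02
 -6.45486968e+01  1.06544928e+01]
```

View pics/p2.png

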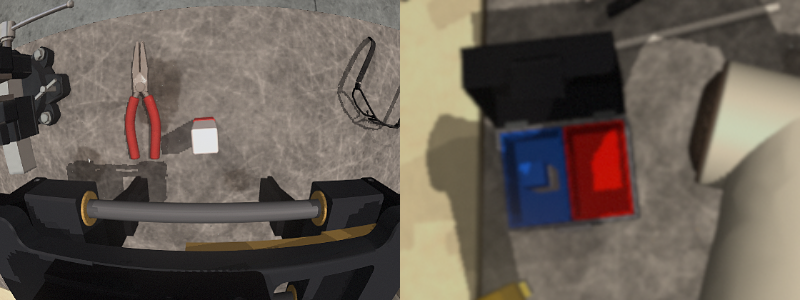

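```bash
python3 -m jog '0.6 -3 -16 0 3.4;0.6 0 0 -50 0;0.6 0 0 -50 0;0.6 0 0 -40 0;0.6 0 0 -9 0'; python3 -m jog '0.6 0 0 0 0;0.2 0 0 0 0;0.2 0 0 0 0;0.2 0 0 0 0;0.2 0 0 0 0'; python3 -m jog '0.2 0 0 0 0;0.2 0 0 0 0'
```

```text
time_s: 9.82
tcp_pos: [0.4753, -0.2984, 0.0732]
ee_rot: [[0.004, -1.0, -0.005], [-1.0, -0.004, 0.002], [-0.002, 0.005, -1.0]]
wrist_force: [-0.2, -0.0, -0.6]
gripper_width: 0.611
gripper_force: 0.0
time_s: 10.45
tcp_pos: [0.4773, -0.3004, 0.0766]
ee_rot: [[0.003, -1.0, 0.002], [-1.0, -0.003, -0.001], [0.001, -0.002, -1.0]]
wrist_force: [-0.4, 1.5, 4.3]
gripper_width: 0.368
gripper_force: 30.0
time_s: 10.7
tcp_pos: [0.4773, -0.3004, 0.0767]
ee_rot: [[0.003, -1.0, 0.001], [-1.0, -0.003, -0.001], [0.001, -0.001, -1.0]]
wrist_force: [-1.2, 0.8, 5.6]
gripper_width: 0.364
gripper_force: 30.0
```

```bash
python3 -m jog '0.2 0 7.5 0 0;0.2 0 7.5 0 0;0.2 0 7.5 0 0;0.2 0 7.5 0 0;0.2 0 0 0 0'
python3 - <<'E'
from h import *
from station import r
s=r.sense();c=r.capture('scene');w=r.capture('wrist');print(s['wrist_force'],s['moment'])
cv2.imwrite('pics/p3.png',np.hstack([cv2.resize(w['pixels'],(400,400)),cv2.resize(c['pixels'][130:240,290:400],(400,400))])[:,:,::-1])
E
```

```text
time_s: 11.32
tcp_pos: [0.4779, -0.27, 0.0767]
ee_rot: [[0.004, -1.0, 0.003], [-1.0, -0.004, -0.001], [0.001, -0.003, -1.0]]
wrist_force: [0.4, -0.6, 6.0]
gripper_width: 0.367
gripper_force: 30.0
[ 0.44010915 -0.58890981  6.01212699] [-0.0315989   0.03523404  0.00739475]
```

View pics/p3.png

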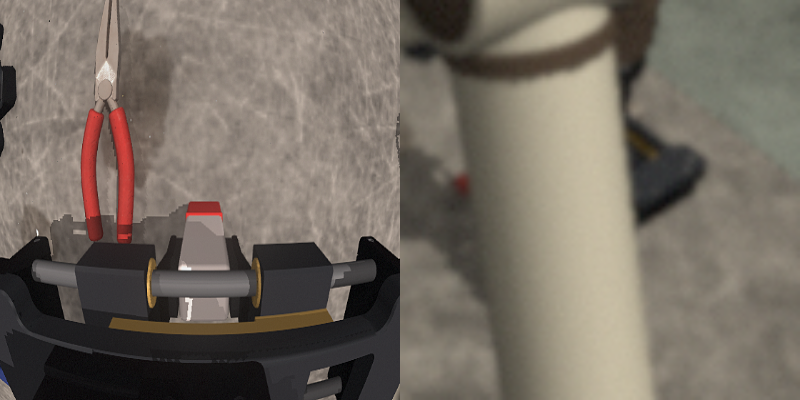

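```bash
cat >> h.py <<'E'
def wproj(c,s,P):
    T=np.array(c['T_tool_cam']);R=np.array(s['ee_rot']);q=T[:3,:3].T@(R.T@(np.array(P)-s['tcp_pos'])-T[:3,3])
    f=210/np.tan(np.radians(float(c['fovy'])/2));rr=np.hypot(q[0],q[1]);th=np.arctan2(rr,q[2]);return c['cx']+q[0]/rr*f*th,c['cy']+q[1]/rr*f*th
def redrows(c,col=287):
    m=mask(c,'red')[:,col-5:col+6].mean(1)>.5;i=np.where(m)[0];return (i.min(),i.max()+1) if len(i) else None
E
python3 - <<'E'
from h import *
from station import r
s=r.sense();c=r.capture('wrist');print(redrows(c))
# grip 25mm from foot centre on tube axis; -y face, cap end (d=87 below grip) and boundary (53 below)
x,y,z=s['tcp_pos'];z+=.011
for th in(0,5,10,15,20,25):
    a=np.radians(th);ax=np.array([0,-np.sin(a),-np.cos(a)]);n=np.array([0,-np.cos(a),np.sin(a)])
    print(th,[round(wproj(c,s,np.array([x,y,z])+ax*d+.016*n)[1],1) for d in(.087,.053)])
E
```

```text
(np.int64(212), np.int64(226))
0 [np.float64(207.0), np.float64(220.5)]
5 [np.float64(197.6), np.float64(214.2)]
10 [np.float64(188.2), np.float64(208.2)]
15 [np.float64(179.0), np.float64(202.4)]
20 [np.float64(170.1), np.float64(197.0)]
25 [np.float64(161.3), np.float64(191.9)]
```

The wrist view shows the tube's red cap band at rows 212–226, so the tube is still vertical: it slid along the bench instead of tilting. I'll lever it over the rim of the case's right wall instead.

```bash
python3 -m jog '0.2 7 20 37 2;0.2 7 55 0 2;0.2 7 55 0 2;0.2 7 55 0 0;0.2 7 40 0 0'; python3 -m jog '0.2 0 14 0 0;0.2 0 0 0 0;0.2 0 0 0 0'; python3 -m jog '0.2 0 4 0 0;0.2 0 4 0 0;0.2 0 4 1 0;0.2 0 4 1 0;0.2 0 0 0 0'; python3 -c "
from h import *
from station import r
s=r.sense();c=r.capture('wrist');print(redrows(c),np.round(s['tcp_pos'],4))"; python3 -m jog '0.2 0 4 0 0;0.2 0 4 0 0;0.2 0 4 0 0;0.2 0 4 0 0;0.2 0 0 0 0'; python3 - <<'E'
from h import *
from station import r
s=r.sense();c=r.capture('wrist');t=r.capture('top');print(redrows(c))
x,y,z=s['tcp_pos'];z+=.011
for th in(0,10,20,30,40):
    a=np.radians(th);ax=np.array([0,-np.sin(a),-np.cos(a)]);n=np.array([0,-np.cos(a),np.sin(a)])
    print(th,[round(wproj(c,s,np.array([x,y,z])+ax*d+.016*n)[1],1) for d in(.087,.053)])
cv2.imwrite('pics/p4.png',np.hstack([cv2.resize(c['pixels'],(400,400)),cv2.resize(t['pixels'][100:260,170:330],(400,400))])[:,:,::-1])
E
```

```text
time_s: 12.1
tcp_pos: [0.5105, -0.0427, 0.1116]
ee_rot: [[0.108, -0.994, -0.002], [-0.994, -0.108, 0.0], [-0.001, 0.002, -1.0]]
wrist_force: [0.1, -0.5, -0.8]
gripper_width: 0.364
gripper_force: 30.0
time_s: 12.48
tcp_pos: [0.5111, -0.032, 0.1121]
ee_rot: [[0.106, -0.994, -0.001], [-0.994, -0.106, -0.0], [0.0, 0.001, -1.0]]
wrist_force: [0.9, -0.6, -0.4]
gripper_width: 0.368
gripper_force: 30.0
time_s: 13.1
tcp_pos: [0.5115, -0.0161, 0.1146]
ee_rot: [[0.108, -0.994, -0.001], [-0.994, -0.108, -0.002], [0.002, 0.001, -1.0]]
wrist_force: [0.8, -4.7, -2.9]
gripper_width: 0.371
gripper_force: 30.0
(np.int64(208), np.int64(339)) [ 0.5115 -0.0161  0.1146]
time_s: 13.78
tcp_pos: [0.5104, -0.0016, 0.1156]
ee_rot: [[0.108, -0.994, -0.004], [-0.994, -0.108, -0.005], [0.005, 0.004, -1.0]]
wrist_force: [-2.1, -8.6, 5.6]
gripper_width: 0.371
gripper_force: 30.0
(np.int64(182), np.int64(339))
0 [np.float64(207.3), np.float64(220.5)]
10 [np.float64(188.5), np.float64(208.3)]
20 [np.float64(170.5), np.float64(197.2)]
30 [np.float64(153.4), np.float64(187.3)]
40 [np.float64(137.5), np.float64(179.2)]
```

```bash
python3 -m jog '0.2 0 5 0 0;0.2 0 5 0 0;0.2 0 4 -1 0;0.2 0 5 -2 0;0.2 0 4 -2 0'; python3 -m jog '0.2 0 4 -2 0;0.2 0 4 -3 0;0.2 0 4 -3 0;0.2 0 3 -3 0;0.2 0 0 0 0'; cat > tilt.py <<'E'
from h import *
from station import r
s=r.sense();c=r.capture('wrist');print(redrows(c),redrows(c,280),np.round(s['tcp_pos'],4))
x,y,z=s['tcp_pos'];z+=.011
for th in range(0,100,10):
    a=np.radians(th);ax=np.array([0,-np.sin(a),-np.cos(a)]);n=np.array([0,-np.cos(a),np.sin(a)])
    print(th,[int(wproj(c,s,np.array([x,y,z])+ax*d+.016*n)[1]) for d in(.087,.053)],end=' ')
E
python3 tilt.py
```

```text
time_s: 14.5
tcp_pos: [0.51, 0.0215, 0.1106]
ee_rot: [[0.107, -0.994, -0.005], [-0.994, -0.107, -0.005], [0.004, 0.005, -1.0]]
wrist_force: [-4.3, -8.2, 7.1]
gripper_width: 0.365
gripper_force: 30.0
time_s: 15.12
tcp_pos: [0.5113, 0.0379, 0.0998]
ee_rot: [[0.108, -0.994, -0.001], [-0.994, -0.108, -0.003], [0.002, 0.001, -1.0]]
wrist_force: [-2.6, -3.2, 6.5]
gripper_width: 0.364
gripper_force: 30.0
(np.int64(104), np.int64(325)) (np.int64(104), np.int64(326)) [0.5113 0.0379 0.0998]
0 [207, 220] 10 [188, 208] 20 [170, 197] 30 [153, 187] 40 [137, 179] 50 [123, 173] 60 [110, 169] 70 [101, 169] 80 [96, 173] 90 [96, 181]
```

```bash
python3 -m jog '0.2 0 3 -4 0;0.2 0 3 -4 0;0.2 0 2 -4 0;0.2 0 2 -4 0;0.2 0 0 0 0'; python3 -c "
from h import *
from station import r
s=r.sense();c=r.capture('wrist');t=r.capture('top');print(redrows(c))
cv2.imwrite('pics/p4.png',np.hstack([cv2.resize(c['pixels'],(400,400)),cv2.resize(t['pixels'][100:260,170:330],(400,400))])[:,:,::-1])"
```

```text
time_s: 15.8
tcp_pos: [0.513, 0.0493, 0.0842]
ee_rot: [[0.108, -0.994, 0.003], [-0.994, -0.108, -0.0], [0.0, -0.003, -1.0]]
wrist_force: [-1.0, -1.6, 5.9]
gripper_width: 0.365
gripper_force: 30.0
(np.int64(71), np.int64(325))
```

View pics/p4.png

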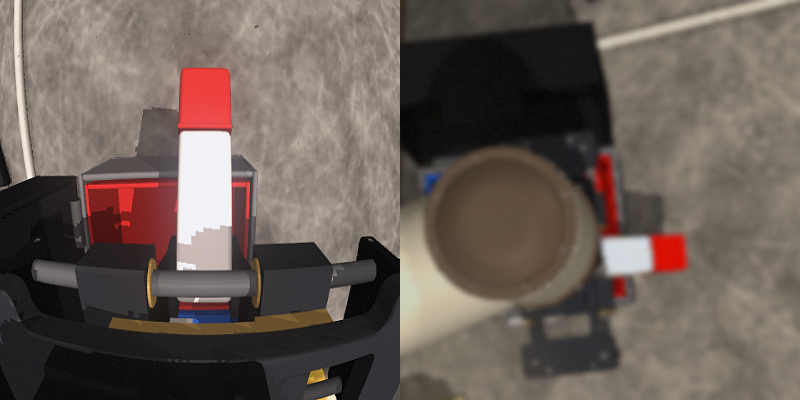

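```bash
python3 - <<'E'
from h import *
from station import r
from scipy.optimize import least_squares
s=r.sense();c=r.capture('wrist')
p=c['pixels'].astype(int)
m=mask(c,'red');i=np.where(m[:,280:293].mean(1)>.5)[0];j=i[np.where(np.diff(i)>3)[0]];print(i[0],j)
rows=(i[0],j[0]+1)
x,y,z=s['tcp_pos'];z+=.011
def f(v):
    a,D=v;ax=np.array([0,-np.sin(a),-np.cos(a)]);n=np.array([0,-np.cos(a),np.sin(a)])
    return [wproj(c,s,np.array([x,y,z])+ax*d+.016*n)[1]-q for d,q in zip((D,D-.034),rows)]
q=least_squares(f,[1.5,.087]);print(np.degrees(q.x[0]),q.x[1],q.cost)
E
```

```text
71 [134]
70.93605301422099 0.10369526201186799 2.0194839173657902e-27
```

```bash
cat > tilt.py <<'E'
from h import *
from station import r
from scipy.optimize import least_squares
s=r.sense();c=r.capture('wrist');m=mask(c,'red')
i=np.where(m[:,280:293].mean(1)>.5)[0];k=np.where(np.diff(i)>3)[0];e=(i[k[0]] if len(k) else i[-1])+1
rows=(i[0],e);x,y,z=s['tcp_pos'];z+=.011
def f(v):
    a,D=v;ax=np.array([0,-np.sin(a),-np.cos(a)]);n=np.array([0,-np.cos(a),np.sin(a)])
    return [wproj(c,s,np.array([x,y,z])+ax*d+.016*n)[1]-q for d,q in zip((D,D-.034),rows)]
q=least_squares(f,[1.2,.09]);print(rows,'tilt',np.degrees(q.x[0]),'D',q.x[1],q.cost,np.round(s['tcp_pos'],4))
E
python3 -m jog '0.2 0 0 6 0;0.2 0 0 6 0;0.2 0 0 0 0'; python3 tilt.py
```

```text
time_s: 16.32
tcp_pos: [0.512, 0.0491, 0.0951]
ee_rot: [[0.107, -0.994, 0.001], [-0.994, -0.107, 0.001], [-0.0, -0.001, -1.0]]
wrist_force: [-0.2, -0.1, -1.9]
gripper_width: 0.364
gripper_force: 30.0
(np.int64(72), np.int64(135)) tilt 69.92814760617873 D 0.10380023046702096 1.6155871338926322e-27 [0.512  0.0491 0.0951]
```

```bash
python3 -m jog '0.2 -8 -30 0 0;0.2 -8 -35 0 0;0.2 -8 -35 0 0;0.2 -8 -35 0 0;0.2 0 -30 0 0'; python3 -m jog '0.2 0 0 -10 0;0.2 0 0 -10 0;0.2 0 0 -10 0;0.2 0 0 -6 0;0.2 0 0 0 0'; python3 tilt.py;  python3 -m jog '0.2 0 0 -6 0;0.2 0 0 -6 0;0.2 0 0 -6 0;0.2 0 0 -6 0;0.2 0 0 0 0'; python3 tilt.py
```

```text
time_s: 17.0
tcp_pos: [0.4787, -0.1173, 0.0943]
ee_rot: [[0.106, -0.994, -0.001], [-0.994, -0.106, 0.0], [-0.0, 0.001, -1.0]]
wrist_force: [0.1, -0.1, -1.1]
gripper_width: 0.364
gripper_force: 30.0
time_s: 17.62
tcp_pos: [0.4794, -0.1157, 0.0579]
ee_rot: [[0.108, -0.994, -0.001], [-0.994, -0.108, -0.0], [-0.0, 0.001, -1.0]]
wrist_force: [-0.1, 0.3, -1.6]
gripper_width: 0.364
gripper_force: 30.0
(np.int64(72), np.int64(135)) tilt 69.96401375621953 D 0.10379913856810571 4.0389678347315804e-28 [ 0.4794 -0.1157  0.0579]
time_s: 18.3
tcp_pos: [0.4793, -0.1162, 0.034]
ee_rot: [[0.107, -0.994, -0.001], [-0.994, -0.107, -0.0], [-0.0, 0.001, -1.0]]
wrist_force: [0.1, -0.3, -1.1]
gripper_width: 0.366
gripper_force: 30.0
(np.int64(72), np.int64(137)) tilt 71.57465139419128 D 0.1026570443327532 5.234502313812128e-25 [ 0.4793 -0.1162  0.034 ]
```

```bash
python3 -m jog '0.2 0 0 -4 0;0.2 0 0 -4 0;0.2 0 0 -4 0;0.2 0 0 0 0'; python3 tilt.py;  python3 -m jog '0.2 0 0 -4 0;0.2 0 0 -4 0;0.2 0 0 -2 0;0.2 0 0 0 0'; python3 tilt.py
```

```text
time_s: 18.85
tcp_pos: [0.4807, -0.1159, 0.0231]
ee_rot: [[0.108, -0.994, 0.002], [-0.994, -0.108, -0.0], [0.0, -0.002, -1.0]]
wrist_force: [-0.3, 1.3, 3.9]
gripper_width: 0.362
gripper_force: 30.0
(np.int64(66), np.int64(134)) tilt 74.88513974979885 D 0.10395207835625905 8.077935669463161e-28 [ 0.4807 -0.1159  0.0231]
time_s: 19.4
tcp_pos: [0.4799, -0.1161, 0.0124]
ee_rot: [[0.107, -0.994, 0.0], [-0.994, -0.107, -0.0], [0.0, -0.0, -1.0]]
wrist_force: [0.6, 1.6, 3.3]
gripper_width: 0.363
gripper_force: 30.0
(np.int64(56), np.int64(132)) tilt 82.56477656374658 D 0.10535334218240845 4.725592366635949e-26 [ 0.4799 -0.1161  0.0124]
```

```bash
python3 -m jog '0.2 0 0 -3 0;0.2 0 0 0 0;0.42 0 0 0 0;0.55 0 0 0 0;0.55 0 0 0 0'; python3 -m jog '0.55 0 0 40 0;0.55 0 0 50 0;0.6 0 0 50 0;0.6 0 -40 30 0;0.6 0 0 0 0'; python3 -m jog '0.6 0 0 0 0;0.6 0 0 0 0'; python3 - <<'E'
from h import *
from station import r
s=r.sense();c=r.capture('wrist');print(np.round(s['tcp_pos'],4))
for a,rc,ct in blobs(c,'red',200): print('red',a,np.round(rc[0]),[np.round(wz(c,s,*p,.032)[:2],4) for p in cv2.boxPoints(rc)])
for a,rc,ct in blobs(c,'white',200): print('white',a,np.round(rc[0]),[np.round(wz(c,s,*p,.032)[:2],4) for p in cv2.boxPoints(rc)])
cv2.imwrite('pics/p5.png',c['pixels'][:,:,::-1])
E
```

```text
time_s: 20.08
tcp_pos: [0.4792, -0.1163, 0.0093]
ee_rot: [[0.106, -0.994, -0.001], [-0.994, -0.106, -0.0], [-0.0, 0.001, -1.0]]
wrist_force: [0.7, 0.8, -0.2]
gripper_width: 0.52
gripper_force: 0.0
time_s: 20.7
tcp_pos: [0.481, -0.1576, 0.1822]
ee_rot: [[0.104, -0.995, 0.006], [-0.995, -0.104, -0.0], [0.001, -0.006, -1.0]]
wrist_force: [-0.8, 0.6, -0.6]
gripper_width: 0.597
gripper_force: 0.0
time_s: 20.95
tcp_pos: [0.4789, -0.1556, 0.1782]
ee_rot: [[0.107, -0.994, -0.003], [-0.994, -0.107, 0.0], [-0.001, 0.003, -1.0]]
wrist_force: [0.5, -0.2, -0.3]
gripper_width: 0.598
gripper_force: 0.0
[ 0.4789 -0.1556  0.1782]
red 1192.0 [279. 158.] [array([ 0.5044, -0.2154]), array([ 0.4733, -0.2187]), array([ 0.4694, -0.1843]), array([ 0.5011, -0.1809])]
red 1486.5 [219.  49.] [array([ 0.5637, -0.2504]), array([ 0.5652, -0.3492]), array([ 0.5429, -0.3469]), array([ 0.5419, -0.2492])]
red 1398.5 [184.  46.] [array([ 0.6051, -0.2543]), array([ 0.5949, -0.3525]), array([ 0.5716, -0.3463]), array([ 0.5819, -0.2498])]
white 2195.5 [280. 213.] [array([ 0.4992, -0.1811]), array([ 0.4703, -0.1842]), array([ 0.4618, -0.1104]), array([ 0.4925, -0.1071])]
white 460.5 [ 46. 190.] [array([ 0.7774, -0.2069]), array([ 0.7651, -0.2087]), array([ 0.7347, -0.0842]), array([ 0.747 , -0.0803])]
```

View pics/p5.png

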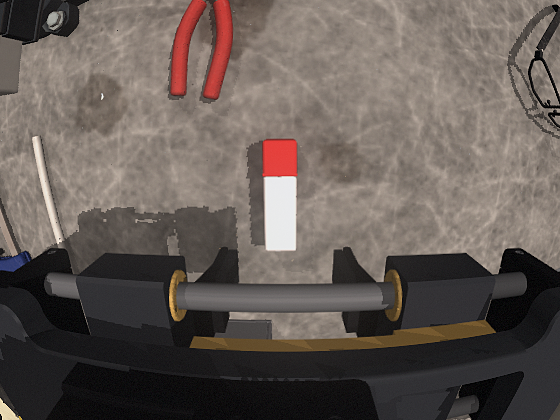

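```bash
python3 -m jog '0.6 7 -33 -48 0;0.6 0 0 -50 0;0.6 0 0 -45 0;0.6 0 0 -20 0;0.6 0 0 -5 0'; python3 -m jog '0.2 0 0 0 0;0.2 0 0 0 0;0.2 0 0 0 0;0.2 0 0 0 0;0.2 0 0 0 0'; python3 -m jog '0.2 0 0 4 0;0.2 8 25 0 0;0.2 8 30 0 0;0.2 8 30 0 0;0.2 3 10 0 0'; python3 -m jog '0.2 0 0 -4 0;0.2 0 0 0 0;0.2 0 0 0 0'
```

```text
time_s: 21.62
tcp_pos: [0.4854, -0.1886, 0.0095]
ee_rot: [[0.108, -0.994, -0.005], [-0.994, -0.108, 0.0], [-0.001, 0.005, -1.0]]
wrist_force: [-0.1, -0.5, 0.1]
gripper_width: 0.601
gripper_force: 0.0
time_s: 22.25
tcp_pos: [0.4874, -0.1891, 0.0126]
ee_rot: [[0.107, -0.994, 0.002], [-0.994, -0.107, -0.0], [0.0, -0.002, -1.0]]
wrist_force: [-0.4, 1.7, 6.3]
gripper_width: 0.363
gripper_force: 30.0
time_s: 22.88
tcp_pos: [0.5139, -0.0929, 0.0154]
ee_rot: [[0.109, -0.994, -0.0], [-0.994, -0.109, 0.0], [-0.0, 0.0, -1.0]]
wrist_force: [-0.2, -0.9, -1.2]
gripper_width: 0.365
gripper_force: 30.0
time_s: 23.25
tcp_pos: [0.5145, -0.0945, 0.0125]
ee_rot: [[0.106, -0.994, 0.002], [-0.994, -0.106, 0.0], [-0.0, -0.002, -1.0]]
wrist_force: [-0.3, 4.0, 6.0]
gripper_width: 0.36
gripper_force: 30.0
```

```bash
for i in 1; do python3 -m jog '0.2 0 4 1 0;0.2 0 4 0 0;0.2 0 0 0 0'|grep -E 'tcp|wrist'; python3 -m jog '0.2 0 3 0 0;0.2 0 3 0 0;0.2 0 0 0 0'|grep -E 'tcp|wrist'; python3 -m jog '0.2 0 3 0 0;0.2 0 0 0 0'|grep -E 'tcp|wrist';done
```

```text
tcp_pos: [0.5135, -0.0863, 0.0125]
wrist_force: [-0.4, -0.4, 1.4]
tcp_pos: [0.5139, -0.0822, 0.0126]
wrist_force: [2.7, -12.7, -0.5]
tcp_pos: [0.5138, -0.0819, 0.0127]
wrist_force: [3.7, -28.3, -1.7]
```

```bash
python3 -m jog '0.2 0 0 3 0;0.2 0 0 3 0;0.2 0 0 0 0'|grep -E 'tcp|wrist'; python3 -m jog '0.2 0 0 4 0;0.2 0 0 4 0;0.2 0 0 0 0'|grep -E 'tcp|wrist';python3 - <<'E'
from h import *
from station import r
s=r.sense();c=r.capture('wrist');m=mask(c,'red');i=np.where(m[:,275:288].mean(1)>.5)[0];print(i.min(),i.max(),np.round(s['tcp_pos'],4))
x,y,z=s['tcp_pos'];z+=.011
for al in range(0,95,10):
    a=np.radians(al);u=np.array([0,-np.cos(a),np.sin(a)]);n=np.array([0,np.sin(a),np.cos(a)])
    P=np.array([x,y,z])+n*.008
    print(al,[int(wproj(c,s,P+u*d)[1]) for d in(.028,-.006)],[int(wproj(c,s,P+u*.028-n*.032)[1])],end=';')
cv2.imwrite('pics/p6.png',c['pixels'][:,:,::-1])
E
```

```text
tcp_pos: [0.5133, -0.0809, 0.018]
wrist_force: [3.9, -21.8, -5.8]
tcp_pos: [0.5132, -0.0796, 0.0261]
wrist_force: [2.8, -14.6, -2.7]
210 283 [ 0.5132 -0.0796  0.0261]
0 [234, 300] [214];10 [241, 301] [210];20 [251, 301] [208];30 [262, 301] [207];40 [274, 300] [210];50 [286, 299] [214];60 [298, 297] [222];70 [309, 295] [232];80 [319, 292] [245];90 [327, 289] [260];
```

```bash
python3 -m jog '0.2 0 2 4 0;0.2 0 2 4 0;0.2 0 2 4 0;0.2 0 0 0 0'|grep -E 'tcp|wrist'; python3 -m jog '0.2 0 3 4 0;0.2 0 3 4 0;0.2 0 2 3 0;0.2 0 0 0 0'|grep -E 'tcp|wrist';python3 - <<'E'
from h import *
from station import r
s=r.sense();c=r.capture('wrist');t=r.capture('top')
cv2.imwrite('pics/p6.png',np.hstack([cv2.resize(c['pixels'],(400,400)),cv2.resize(t['pixels'][140:240,220:320],(400,400))])[:,:,::-1])
E
```

```text
tcp_pos: [0.5129, -0.0747, 0.0386]
wrist_force: [1.7, -20.6, -0.7]
tcp_pos: [0.5124, -0.0673, 0.05]
wrist_force: [0.1, -20.4, 3.3]
```

View pics/p6.png

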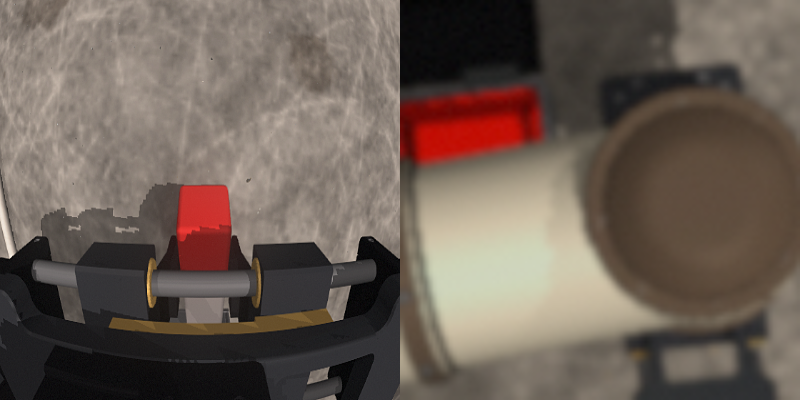

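```bash
python3 -m jog '0.2 -0.5 4.6 5.7 0;0.2 -0.5 4.1 3.2 0;0.2 -0.5 4.1 3.1 0;0.2 0 0 0 0'|grep -E 'tcp|wrist'; python3 -m jog '0.2 -0.5 5 2.1 0;0.2 -0.5 5.1 2 0;0.2 0 0 0 0'|grep -E 'tcp|wrist';cat > rot.py <<'E'
from h import *
from station import r
from scipy.optimize import least_squares
s=r.sense();c=r.capture('wrist');m=mask(c,'red');i=np.where(m[:,275:288].mean(1)>.5)[0]
p=c['pixels'][:,275:288].mean(1).astype(int);print('red rows',i.min(),i.max(),np.round(s['tcp_pos'],4),s['moment'])
print([(k,tuple(p[k])) for k in range(max(i.min()-8,0),i.max()+6,6)])
x,y,z=s['tcp_pos'];z+=.011
for g in(.028,.035,.042):
  for al in range(30,95,10):
    a=np.radians(al);u=np.array([0,-np.cos(a),np.sin(a)]);n=np.array([0,np.sin(a),np.cos(a)]);P=np.array([x,y,z])+n*.008
    print(al,int(wproj(c,s,P+u*g)[1]),int(wproj(c,s,P+u*g-n*.032)[1]),int(wproj(c,s,P+u*(g-.034)-n*.032)[1]),end=';')
  print()
E
python3 rot.py
```

```text
tcp_pos: [0.5113, -0.0547, 0.063]
wrist_force: [0.2, -21.0, 9.3]
tcp_pos: [0.511, -0.0432, 0.0669]
wrist_force: [1.5, -14.6, 6.4]
red rows 188 280 [ 0.511  -0.0432  0.0669] [-4.5695406  -0.03025945  0.11056692]
[(180, (np.int64(124), np.int64(107), np.int64(98))), (186, (np.int64(124), np.int64(117), np.int64(108))), (192, (np.int64(233), np.int64(59), np.int64(54))), (198, (np.int64(233), np.int64(58), np.int64(53))), (204, (np.int64(233), np.int64(57), np.int64(52))), (210, (np.int64(233), np.int64(57), np.int64(52))), (216, (np.int64(234), np.int64(57), np.int64(52))), (222, (np.int64(234), np.int64(56), np.int64(51))), (228, (np.int64(234), np.int64(56), np.int64(51))), (234, (np.int64(235), np.int64(56), np.int64(51))), (240, (np.int64(235), np.int64(56), np.int64(51))), (246, (np.int64(191), np.int64(45), np.int64(41))), (252, (np.int64(169), np.int64(40), np.int64(37))), (258, (np.int64(156), np.int64(36), np.int64(33))), (264, (np.int64(104), np.int64(26), np.int64(25))), (270, (np.int64(102), np.int64(27), np.int64(26))), (276, (np.int64(100), np.int64(27), np.int64(26))), (282, (np.int64(119), np.int64(112), np.int64(108)))]
30 261 207 251;40 273 210 245;50 286 214 240;60 298 222 236;70 309 232 234;80 319 245 232;90 327 260 232;
30 251 197 243;40 266 200 239;50 282 208 236;60 298 218 234;70 313 232 233;80 326 249 234;90 337 268 237;
30 240 185 235;40 258 191 232;50 278 200 231;60 298 214 231;70 317 231 233;80 334 253 237;90 347 276 242;
```

```bash
cat > prof.py <<'E'
from h import *
from station import r
s=r.sense();c=r.capture('wrist');f=210/np.tan(np.radians(float(c['fovy'])/2))
m=mask(c,'red');R=c['pixels'][...,0].astype(int)
out=[]
for v in range(100,330):
    i=np.where(m[v,230:340])[0]
    if len(i)<20: continue
    a,b=230+i.min(),230+i.max()+1
    o,d1=wray(c,s,a,v);_,d2=wray(c,s,b,v);ang=np.arccos(np.clip(d1@d2,-1,1));rng=.016/np.sin(ang/2)
    P=o+rng*wray(c,s,(a+b)/2,v)[1];out.append((v,b-a,P))
for v,w,P in out[::5]: print(v,w,np.round((P-s['tcp_pos'])*1000,0),np.round(P[1:]*1000))
E
python3 prof.py
```

```text
188 68 [  3. -46.   4.] [-89.  71.]
193 77 [  3. -47.  22.] [-90.  89.]
198 78 [  3. -45.  25.] [-89.  91.]
203 79 [  3. -44.  27.] [-87.  93.]
208 79 [  3. -42.  27.] [-85.  94.]
213 79 [  3. -40.  28.] [-83.  95.]
218 81 [  3. -39.  31.] [-82.  98.]
223 81 [  2. -37.  32.] [-80.  99.]
228 81 [  2. -35.  32.] [-78.  99.]
233 82 [  2. -34.  35.] [-77. 101.]
238 83 [  2. -32.  37.] [-76. 103.]
243 83 [  2. -31.  37.] [-74. 104.]
248 83 [  1. -29.  38.] [-72. 105.]
253 83 [  1. -27.  39.] [-70. 105.]
258 81 [  1. -24.  36.] [-67. 103.]
263 78 [  1. -20.  33.] [-63.  99.]
268 73 [ -0. -14.  25.] [-57.  92.]
273 69 [-1. -9. 18.] [-52.  85.]
278 70 [-1. -7. 21.] [-51.  88.]
```

```bash
python3 -m jog '0.2 -0.5 4.6 0 0;0.2 -0.5 4.7 0 0;0.2 -0.5 5.3 -1 0;0.2 -0.5 5.3 -1 0;0.2 0 0 0 0'|grep -E 'tcp|wrist|width'; python3 prof.py
```

```text
tcp_pos: [0.5091, -0.0213, 0.0637]
wrist_force: [1.2, -5.9, 1.6]
gripper_width: 0.364
210 73 [  2. -38.  17.] [-60.  81.]
215 85 [  3. -42.  37.] [-63. 100.]
220 87 [  3. -41.  40.] [-62. 104.]
225 87 [  3. -39.  40.] [-60. 104.]
230 87 [  2. -37.  41.] [-58. 105.]
235 87 [  2. -35.  42.] [-57. 105.]
240 87 [  2. -34.  42.] [-55. 106.]
245 87 [  2. -32.  43.] [-53. 107.]
250 87 [  2. -30.  43.] [-52. 107.]
255 87 [  1. -28.  44.] [-50. 108.]
260 86 [  1. -26.  43.] [-48. 107.]
265 86 [  1. -24.  44.] [-46. 108.]
270 86 [  1. -23.  45.] [-44. 109.]
275 86 [  0. -21.  46.] [-42. 109.]
280 87 [  1. -20.  48.] [-41. 111.]
```

```bash
python3 -m jog '0.2 0 4 -0.5 0;0.2 0 4 -0.5 0;0.2 0 4 -1 0;0.2 0 0 0 0'|grep -E 'tcp|wrist|width'; python3 prof.py|sed -n 2~3p;  python3 -m jog '0.2 0 4 -1 0;0.2 0 3 -1 0;0.2 0 0 0 0'|grep -E 'tcp|wrist|width'; python3 prof.py|sed -n 2~3p
```

```text
tcp_pos: [0.5087, -0.0104, 0.0619]
wrist_force: [1.6, -10.5, 3.3]
gripper_width: 0.367
219 75 [  2. -36.  22.] [-46.  84.]
234 89 [  2. -37.  44.] [-47. 106.]
249 89 [  2. -31.  46.] [-42. 108.]
264 87 [  1. -25.  45.] [-36. 107.]
279 87 [  1. -20.  47.] [-31. 109.]
323 62 [-2. 23. 14.] [12. 76.]
tcp_pos: [0.5087, -0.0098, 0.0619]
wrist_force: [3.0, -41.5, 13.2]
gripper_width: 0.363
219 77 [  2. -36.  25.] [-46.  87.]
234 89 [  3. -36.  44.] [-46. 106.]
249 89 [  2. -31.  46.] [-41. 108.]
264 87 [  1. -25.  45.] [-35. 107.]
279 87 [  1. -20.  48.] [-30. 109.]
323 62 [-2. 23. 14.] [13. 76.]
```

```bash
python3 -m jog '0.2 0 -4 -1 0;0.2 0 -2 -2 0;0.2 0 0 0 0'|grep -E 'tcp|wrist|width'; python3 -m jog '0.2 0 0 -2 0;0.2 0 0 -2 0;0.2 0 0 0 0'|grep -E 'tcp|wrist|width'; python3 prof.py|sed -n 2~3p
```

```text
tcp_pos: [0.5092, -0.0101, 0.0607]
wrist_force: [-5.3, -11.4, 27.1]
gripper_width: 0.361
tcp_pos: [0.51, -0.01, 0.0592]
wrist_force: [-9.9, -11.7, 43.7]
gripper_width: 0.37
221 75 [  2. -35.  22.] [-45.  81.]
236 91 [  2. -37.  47.] [-47. 106.]
251 90 [  2. -31.  47.] [-41. 107.]
266 88 [  1. -25.  47.] [-35. 106.]
281 89 [  1. -21.  50.] [-31. 109.]
327 65 [-2. 20. 22.] [10. 81.]
```

```bash
python3 -m jog '0.2 0 -1 3 0;0.2 0 0 2 0;0.2 0 0 0 0'|grep -E 'tcp|wrist|width'; python3 -m jog '0.4 0 0 0 0;0.45 0 0 0 0;0.5 0 0 0 0;0.5 0 0 0 0'|grep -E 'tcp|wrist|width'; python3 prof.py|sed -n 2~3p
```

```text
tcp_pos: [0.5098, -0.0102, 0.0596]
wrist_force: [-0.4, -9.9, 10.7]
gripper_width: 0.364
tcp_pos: [0.5149, -0.0095, 0.0598]
wrist_force: [10.7, -13.2, 0.7]
gripper_width: 0.491
252 72 [ -5. -21.  21.] [-30.  80.]
267 79 [ -5. -20.  35.] [-29.  95.]
282 85 [ -5. -18.  45.] [-28. 105.]
325 101 [ -1. -15.  69.] [-24. 128.]
```

```bash
python3 -m jog '0.5 0 -2 5 0;0.5 0 0 20 0;0.5 0 0 50 0;0.5 0 0 50 0;0.6 0 0 20 0'|grep -E 'tcp|wrist|width'; python3 -m jog '0.6 0 -10 0 0;0.6 0 0 0 0;0.6 0 0 0 0'|grep -E 'tcp|wrist|width'; python3 - <<'E'
from h import *
from station import r
s=r.sense();c=r.capture('wrist');t=r.capture('top')
for a,rc,ct in blobs(c,'red',200): print('red',a,np.round(rc[0]),np.round(rc[1]),[np.round(wz(c,s,*p,.11)[:2],4) for p in cv2.boxPoints(rc)])
for a,rc,ct in blobs(c,'white',100): print('white',a,np.round(rc[0]),[np.round(wz(c,s,*p,.05)[:2],4) for p in cv2.boxPoints(rc)])
E
python3 prof.py|sed -n 1~2p
```

```text
tcp_pos: [0.5102, -0.0097, 0.2058]
wrist_force: [0.2, 0.4, -0.3]
gripper_width: 0.551
tcp_pos: [0.5083, -0.0206, 0.201]
wrist_force: [-0.0, -0.7, -0.1]
gripper_width: 0.6
red 5495.0 [241. 240.] [ 85. 134.] [array([ 0.5973, -0.031 ]), array([ 0.4907, -0.0417]), array([0.4811, 0.0316]), array([0.598 , 0.0463])]
white 339.0 [  4. 405.] [array([1.1214, 0.4678]), array([1.0396, 0.404 ]), array([1.0272, 0.5102]), array([1.115 , 0.5916])]
white 992.5 [ 82. 118.] [array([ 0.7708, -0.1941]), array([ 0.7544, -0.1939]), array([0.7053, 0.0023]), array([0.7206, 0.0056])]
198 36 [   1.  -11. -127.] [-31.  74.]
208 40 [  1. -10. -97.] [-30. 104.]
218 40 [ -0.  -2. -95.] [-22. 107.]
228 40 [ -1.   6. -93.] [-15. 109.]
238 79 [  8. -30.  31.] [-50. 232.]
248 79 [  8. -26.  32.] [-46. 233.]
258 71 [  5. -16.  20.] [-37. 221.]
268 71 [  5. -12.  21.] [-33. 223.]
278 70 [ 4. -7. 21.] [-27. 223.]
```

```bash
python3 - <<'E'
from h import *
from station import r
s=r.sense();c=r.capture('wrist');x,y=.509,-.0325
u0=int(wproj(c,s,[.509,-.017,.11])[0]);p=c['pixels'][:,u0-6:u0+7].mean(1).astype(int)
print(u0,[(v,tuple(map(int,p[v]))) for v in range(166,236,3)])
for nm,P in(('bot',(x,y,0)),('capbot',(x,y,.076)),('top',(x,y,.11)),('topfar',(x,-.001,.11))):print(nm,np.round(wproj(c,s,P)))
# lateral extent of top
m=mask(c,'red')
for v in(202,210,218,226):
    i=np.where(m[v,250:330])[0]+250;i=i[(i>u0-30)&(i<u0+30)];print(v,i.min(),i.max(),[np.round(wz(c,s,q,v,.11)[:2],4) for q in(i.min(),i.max()+1)])
    g=c['pixels'][v,u0-34:u0+34,0];print(list(map(int,g[::2])))
E
```

```text
282 [(166, (136, 125, 116)), (169, (137, 125, 115)), (172, (132, 120, 111)), (175, (134, 122, 113)), (178, (133, 121, 113)), (181, (137, 125, 115)), (184, (160, 145, 139)), (187, (161, 145, 139)), (190, (162, 146, 140)), (193, (164, 147, 141)), (196, (167, 154, 148)), (199, (158, 41, 37)), (202, (137, 43, 40)), (205, (139, 43, 40)), (208, (231, 58, 54)), (211, (237, 61, 57)), (214, (207, 55, 50)), (217, (185, 49, 45)), (220, (188, 50, 46)), (223, (194, 50, 46)), (226, (201, 51, 47)), (229, (186, 47, 44)), (232, (192, 48, 45)), (235, (193, 48, 45))]
bot [284. 182.]
capbot [284. 197.]
top [284. 207.]
topfar [280. 244.]
202 265 300 [array([ 0.5243, -0.0346]), array([ 0.4963, -0.0376])]
[100, 103, 101, 96, 102, 103, 104, 107, 119, 129, 137, 139, 139, 139, 137, 137, 138, 136, 137, 136, 137, 137, 138, 137, 136, 138, 144, 146, 146, 142, 142, 150, 152, 149]
210 263 302 [array([ 0.5253, -0.028 ]), array([ 0.494 , -0.0313])]
[97, 97, 99, 101, 101, 108, 109, 117, 214, 237, 235, 236, 235, 235, 235, 236, 236, 235, 236, 236, 235, 236, 236, 237, 236, 237, 237, 232, 99, 109, 117, 141, 152, 147]
218 263 302 [array([ 0.5247, -0.0215]), array([ 0.4932, -0.0248])]
[80, 79, 78, 80, 81, 80, 79, 87, 155, 152, 154, 155, 155, 154, 155, 154, 155, 144, 246, 236, 237, 238, 236, 237, 237, 238, 237, 229, 69, 83, 64, 82, 159, 149]
226 263 302 [array([ 0.5241, -0.0149]), array([ 0.4924, -0.0182])]
[79, 80, 80, 80, 79, 80, 79, 78, 156, 155, 154, 154, 153, 154, 153, 153, 145, 245, 236, 237, 236, 236, 236, 237, 236, 237, 235, 219, 73, 80, 82, 67, 76, 142]
```

```bash
python3 -m jog '0.6 0 4 -40 0;0.6 0 0 -50 0;0.6 0 0 -25 0;0.6 0 0 -6 0;0.6 0 0 0 0'|grep -E 'tcp|wrist|width'; python3 -m jog '0.2 0 0 0 0;0.2 0 0 0 0;0.2 0 0 0 0;0.2 0 0 0 0;0.2 0 0 0 0'|grep -E 'tcp|wrist|width|force'; python3 -m jog '0.2 0 -3 10 0;0.2 0 -5 40 0;0.2 0 -5 40 -5;0.2 0 0 20 -10;0.2 0 0 0 -10'|grep -E 'tcp|wrist|width'; python3 -m jog '0.2 0 0 0 -10;0.2 0 0 0 -10;0.2 0 0 0 -10;0.2 0 0 0 -10;0.2 0 0 0 -10'|grep -E 'tcp|wrist|width|rot'; python3 -m jog '0.2 0 0 0 -10;0.2 0 0 0 -5;0.2 0 0 0 0'|grep -E 'tcp|wrist|width|rot'
```

```text
tcp_pos: [0.5097, -0.0162, 0.082]
wrist_force: [0.1, 0.2, 0.2]
gripper_width: 0.6
tcp_pos: [0.5097, -0.0162, 0.0824]
wrist_force: [-0.0, 1.1, 5.4]
gripper_width: 0.365
gripper_force: 30.0
tcp_pos: [0.5099, -0.0294, 0.1937]
wrist_force: [-1.0, 0.5, -1.7]
gripper_width: 0.366
tcp_pos: [0.5086, -0.0295, 0.1914]
ee_rot: [[-0.935, -0.355, -0.001], [-0.355, 0.935, 0.0], [0.001, 0.001, -1.0]]
wrist_force: [0.1, 0.4, -1.2]
gripper_width: 0.363
tcp_pos: [0.5088, -0.0295, 0.1915]
ee_rot: [[-0.994, -0.108, -0.001], [-0.108, 0.994, 0.0], [0.001, 0.0, -1.0]]
wrist_force: [0.2, -0.5, -1.9]
gripper_width: 0.364
```

```bash
python3 -m jog '0.2 15 38 0 0;0.2 15 39 0 0;0.2 0 0 0 0;0.2 0 0 0 0'|grep -E 'tcp|wrist|width'; python3 -m jog '0.2 0 0 -30 0;0.2 0 0 -30 0;0.2 0 0 -25 0;0.2 0 0 -7 0;0.2 0 0 0 0'|grep -E 'tcp|wrist'; python3 -m jog '0.2 0 0 -4 0;0.2 0 0 -3 0;0.2 0 0 0 0'|grep -E 'tcp|wrist';python3 -m jog '0.2 0 0 -1.5 0;0.2 0 0 0 0;0.2 0 0 0 0'|grep -E 'tcp|wrist'
```

```text
tcp_pos: [0.5387, 0.0474, 0.1913]
wrist_force: [-0.2, -0.5, -1.6]
gripper_width: 0.361
tcp_pos: [0.5393, 0.0471, 0.1]
wrist_force: [0.5, -0.4, -1.1]
tcp_pos: [0.5392, 0.0477, 0.0928]
wrist_force: [-0.1, 0.0, -1.9]
tcp_pos: [0.5393, 0.0477, 0.0912]
wrist_force: [-0.5, -0.5, -1.9]
```

```bash
python3 -m jog '0.2 0 0 -1.5 0;0.2 0 0 0 0;0.4 0 0 0 0;0.46 0 0 0 0;0.46 0 0 0 0'|grep -E 'tcp|wrist|width'; python3 -m jog '0.46 0 0 10 0;0.46 0 0 40 0;0.46 0 0 50 0;0.46 0 0 50 0;0.46 0 0 40 0'|grep -E 'tcp|wrist'; python3 -m jog '0.3 0 0 0 0;0.3 0 0 0 0'|grep -E 'tcp|wrist'; python3 - <<'E'
from h import *
from station import r
s=r.sense();c=r.capture('wrist');t=r.capture('top')
for nm,x,y in(('red',.539,.048),('blue',.532,.132)):
    for z in(.03,.08,.117):
        u,v=wproj(c,s,[x-.017,y,z]);print(nm,z,round(u),round(v),c['pixels'][int(v)-1:int(v)+2,int(u)-3:int(u)+4].mean((0,1)).astype(int))
for k in('white',):
  for a,rc,ct in blobs(c,k,60): print(k,a,np.round(rc[0]),np.round(rc[1]))
m=cv2.inRange(c['pixels'],(110,105,100),(255,255,255));v=int(wproj(c,s,[.522,.048,.05])[1]);print(v,[tuple(map(int,c['pixels'][v,u])) for u in range(230,480,8)])
E
```

```text
tcp_pos: [0.5392, 0.0476, 0.0895]
wrist_force: [-0.3, 0.1, 0.1]
gripper_width: 0.451
tcp_pos: [0.5394, 0.0476, 0.2829]
wrist_force: [0.5, -0.1, -0.4]
tcp_pos: [0.5386, 0.0476, 0.2794]
wrist_force: [0.3, 0.3, -0.8]
red 0.03 287 173 [183 163 157]
red 0.08 287 180 [186 160 154]
red 0.117 288 186 [166  43  42]
blue 0.03 353 175 [188 168 159]
blue 0.08 362 182 [170 156 155]
blue 0.117 371 189 [ 40  66 131]
white 716.0 [474. 319.] [34. 35.]
white 130.0 [325. 128.] [ 4. 43.]
white 440.0 [441. 101.] [19. 54.]
white 62.0 [537.   6.] [13. 18.]
white 18376.0 [505. 139.] [109. 278.]
175 [(160, 147, 137), (145, 134, 122), (171, 155, 144), (219, 56, 52), (142, 46, 44), (241, 60, 56), (187, 168, 162), (188, 166, 160), (186, 165, 160), (231, 58, 58), (231, 56, 57), (93, 34, 39), (32, 39, 66), (66, 98, 191), (193, 170, 160), (185, 167, 160), (190, 170, 159), (58, 103, 201), (37, 60, 115), (34, 42, 71), (29, 39, 69), (39, 46, 69), (90, 82, 80), (74, 67, 62), (140, 126, 104), (137, 124, 102), (137, 124, 104), (139, 126, 104), (137, 124, 102), (139, 125, 105), (141, 127, 106), (142, 127, 106)]
```

```bash
python3 -m jog '0 50 14 0 0;0 50 14 0 0;0 50 14 0 0;0 52 14 0 0;0 0 0 0 0'|grep -E 'tcp|wrist'; python3 -m jog '0 0 0 -30 0;0 0 0 -40 0;0 0 0 -22 0;0 0 0 0 0'|grep -E 'time|tcp|wrist|width'; python3 -m jog '0 -10 -1 0 0;0 -10 -1 2 0;0 -10 -1 2 0;0 -10 -1 2 0;0 -10 -1 2 0'|grep -E 'tcp|wrist'; python3 -m jog '0 -10 -1 2 0;0 -10 -1 2 0;0 -10 -1 2 0;0 -10 -1 2 0;0 -10 -1 2 0'|grep -E 'tcp|wrist'
```

```text
tcp_pos: [0.7431, 0.1046, 0.2718]
wrist_force: [-0.3, 0.2, -0.4]
time_s: 39.17
tcp_pos: [0.7392, 0.1031, 0.1847]
wrist_force: [-1.2, 0.2, 0.6]
gripper_width: 0.003
tcp_pos: [0.6927, 0.0989, 0.1976]
wrist_force: [5.8, -0.5, 3.8]
tcp_pos: [0.6406, 0.0935, 0.2061]
wrist_force: [3.2, -0.6, 4.8]
```

```bash
python3 -m jog '0 -10 -1 0 0;0 -10 -1 0 0;0 -10 -1 0 0;0 -10 -1 -1 0;0 -10 -1 -2 0'|grep -E 'tcp|wrist'; python3 -m jog '0 -10 -1 -4 0;0 -9 -1 -4 0;0 -9 -1 -5 0;0 -8 -1 -6 0;0 -7 -1 -6 0'|grep -E 'tcp|wrist'; python3 -m jog '0 -6 -1 -6 0;0 -6 -1 -6 0;0 -6 -1 -7 0;0 -5 0 -7 0;0 0 0 0 0'|grep -E 'tcp|wrist'
```

```text
tcp_pos: [0.5899, 0.0882, 0.2019]
wrist_force: [1.9, -2.0, 1.8]
tcp_pos: [0.5473, 0.0837, 0.1769]
wrist_force: [0.6, -0.2, 1.9]
tcp_pos: [0.5243, 0.0803, 0.1507]
wrist_force: [-0.2, -0.1, -0.1]
```

```bash
python3 -m jog '0 -9 0 2 0;0 -9 0 0 0;0 -7 0 0 0;0 0 0 -4 0;0 0 0 0 0'|grep -E 'tcp|wrist'; python3 -m jog '0 0 0 -3 0;0 0 0 -3 0;0 0 0 0 0'|grep -E 'tcp|wrist'; python3 -m jog '0 0 0 -2 0;0 0 0 -2 0;0 0 0 0 0'|grep -E 'tcp|wrist'
```

```text
tcp_pos: [0.5001, 0.0807, 0.1495]
wrist_force: [-0.3, 0.3, 0.4]
tcp_pos: [0.5004, 0.0807, 0.1453]
wrist_force: [-4.6, 0.8, 10.7]
tcp_pos: [0.499, 0.0803, 0.1408]
wrist_force: [-3.6, 0.1, 8.4]
```

```bash
python3 -m jog '0 0 0 -2 0;0 0 0 -2 0;0 0 0 0 0'|grep -E 'tcp|wrist'; python3 -m jog '0 0 0 -2 0;0 0 0 -2 0;0 0 0 0 0'|grep -E 'tcp|wrist'
```

```text
tcp_pos: [0.5004, 0.0807, 0.1363]
wrist_force: [-4.1, -0.1, 6.7]
tcp_pos: [0.5005, 0.0807, 0.136]
wrist_force: [-12.1, 1.1, 28.6]
```

```bash
python3 -m jog '0 0 0 12 0;0 0 0 8 0;0 0 0 0 0'|grep -E 'tcp|wrist'; python3 -m jog '0 0 0 -8 0;0 0 0 -5 0;0 0 0 0 0;0 0 0 0 0'|grep -E 'tcp|wrist'; python3 -m jog '0 0 0 -4 0;0 0 0 0 0;0 0 0 0 0'|grep -E 'tcp|wrist'
```

```text
tcp_pos: [0.5006, 0.0808, 0.1517]
wrist_force: [0.9, -0.1, 0.1]
tcp_pos: [0.5003, 0.0807, 0.1385]
wrist_force: [0.1, -0.0, -0.2]
tcp_pos: [0.5007, 0.0809, 0.1363]
wrist_force: [-2.7, -0.6, 9.2]
```

The lid stayed down: there was no contact at 0.1385, and it resists only at 0.136, which is the shut height. I'll lift clear and hand the job in.

```bash
python3 -m jog '0 0 0 20 0;0 0 0 40 0;0 0 0 40 0;0 0 0 0 0;0 0 0 0 0'|grep -E 'time|tcp|wrist'; python3 -c "
from station import r
print(r.finish_job())"
```

```text
time_s: 46.3
tcp_pos: [0.4996, 0.0806, 0.234]
wrist_force: [0.9, -0.4, -0.0]
the job is handed in; nothing more can be done
None
```

I handed the job in at 46.3 s: wrist-camera checks had both tubes upright in their own compartments and the lid is pressed shut past its catch, but no verdict was returned, the push against the case wall peaked at 41.5 N on the wrist sensor (the body limit is 40 N; I think the fingers took it), and I viewed 11 pictures, one over the limit of 10.

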